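# Load a structure panel into the drilling nest

## Robot

A 7-joint arm with a two-finger parallel gripper is mounted at the origin on the work surface. World frame = base frame: x ahead of the robot, y to its left, z up, the work surface at z = 0. Lengths are in m, angles in rad, forces in N, time in s.
With the tool pointing down it reaches from about 0.4 to 0.85 m from the base axis. Payload 10.4 kg.
Tool frame: the origin (TCP) lies at the very end of the fingers, on their centre line; the grasp point (between the pads) lies 19 mm behind it; z points along the fingers, y is the line along which they close (so a half turn about z gives the same grasp; the last joint's range is limited). The gripper opens to 87 mm and grips with 3 to 60 N. Pads are 19 mm wide; open, the fingers measure 117 mm over their backs; the gripper's body (75 mm by 190 mm) begins 51 mm behind the grasp point.
Start: joints at [-1.283, 0.332, -0.065, 1.46, 0.022, 1.35, -0.088], TCP at [0.191, 0.595, 0.223] pointing down, gripper open.
Joint ranges: [-2.6, 2.6], [-0.5, 2.12], [-1.47, 1.34], [0.16, 2.42], [-1.27, 4.41], [0.06, 2.06], [-2.6, 2.6]. Speed limits (rad/s): [2.22, 2.22, 2.79, 2.79, 3.14, 3.14, 3.14].

## Interface

Orientations are given as a unit quaternion [x, y, z, w].
In Python, from bench import * gives the robot as it stands.
- The arm moves only by the tool carry_out, never from a script. Its argument "deltas" is a list of rows, each an object with "hand": the finger opening in mm, from 0 to 87; "dp": the shift along the tool's x, y, z each as a share of 250 mm, from -1 to 1, a list of three; "spin": the turn about the tool's z as a share of pi rad, from -1 to 1. In form: [{"hand": hand, "dp": [dx, dy, dz], "spin": spin}, ...]. A call has 1 to 20 rows; each row is the pose to reach, as a shift and turn from the pose commanded when the call began, along the tool's axes at that moment, turning the shorter way round; what a row does not reach only later rows make up. A row lasts 1/10 s, in which the tool goes at most 50 mm and 8.59 degrees, less where a joint would pass 70% of its speed; a pose out of reach is approached as far as the arm can. A call with a number of a shift or a turn outside -1 to 1 is refused whole. A call with a gripper value outside its range is refused whole. The fingers move at their own pace and stop on an object; "force" is the grip in N (left out, the last holds). Time passes only in rows, so rows that repeat a pose let the fingers close. It gives the time, the measured TCP pose, the force, the opening and the grip force at its end, in the units of the state.
- read_state(): the state, without advancing time (a new reading comes with each control period).
- camera(name): name is "side" or "top" or "wrist"; returns the picture (480x640x3 uint8, red, green, blue); there is no depth.
- get_calibration(name): a dict with "fx", "fy", "cx", "cy" (pixels), "k1" (the pictures are not rectified: a ray, as slopes to the right and down, at radius r is drawn at 1 + k1 r^2 times it, then the intrinsics apply), "R" (3x3) and "t" (3): a world point X has camera coordinates R X + t; the wrist camera has in their place "mount" (4x4, takes a point from camera to tool coordinates, whose origin is the TCP and whose axes are the flange's). Camera axes: x right, y down, z forward; pixel columns grow to the right and rows downward; lengths in m; the calibration is good to about 2 mm. A picture is of the moment at which its call begins: read the wrist's pose just before it. get_calibration takes no time and is no camera call.
- close_job(): hands the job in; it is judged then, once.
The state is a dict: "time": time; "joint_positions": joint angles; "joint_vel": joint speeds; "joint_torque": joint torques, N m; "ee_pos": TCP position; "eef_rot": TCP orientation; "ft_force": force on the tool from outside, world axes, zero at the start; "torque": the same for the moment, N m; "width": finger opening in m; "grip_force": force on a finger pad.
Only numpy, scipy, OpenCV 4.12 (cv2) and the standard library are available. Lean on these libraries where they do the work, as an engineer would, in place of code of your own. Each camera call takes 0.05 s, during which the arm holds its last target. There are 200 camera calls.

## Task

Take the longer of the two aluminium panels out of the blue rack, lean it on the sloped stand and let go of it there, then take it again by its two long edges and lay it flat into the nest's matching rectangular pocket, fully home. Then swing the hold-down bar over and down until it lies flat on top, and let go. Leave the shorter panel in the rack and do not disturb the bottle, the meter or the tray.

Things in the scene. Friction and masses are not known exactly. Their poses are not given: they have to be found in the camera images.
- rack: Blue plastic rack fixed on the table, 100 (x) x 150 (y) mm. Origin: centre of its underside, z up. Two slots 13 mm wide, centred at y = +40 and -40 mm, floor 8 mm up; slot cheeks 36 mm high. A guide post 105 mm high stands at each end of each slot, 5 mm off a panel's long edges, so a panel is pinched only across its faces, near its top.
- panel: The longer bare aluminium panel (to load): a plate 64 (x) x 12 (y, thickness) x 120 mm (z), about 240 g, upright at the start in either slot of the rack. Origin: middle of the 64 x 12 mm end on which it then stands; z along its length, y through its faces. Either face or end may go either way.
- panel_mid (a point): Centre of the longer panel's volume (60 mm from the origin along the panel's z); axes as the panel's.
- short_panel: The shorter aluminium panel, 64 (x) x 12 (y) x 90 mm (z), upright in the rack's other slot; origin in the middle of its lower end. Stays where it is.
- stand: Sloped stand fixed on the table. Origin: centre of the underside of its 130 x 80 x 8 mm base, z up. A board 44 mm wide, 85 mm long, 8 mm thick rises at 45 degrees towards +x; its face looks to -x and up. The face meets the ledge at x = -45, z = 40 mm; the ledge is 56 mm wide and 18 mm tall off the face. A panel rests end on the ledge, face on the board, overhanging it 10 mm each side.
- stand_rest (a point): Point of the stand where the centre of the longer panel lies when it rests properly: end on the ledge, face on the board, centred (x = -6.8, y = 0, z = 86.7 mm in the stand's frame); axes as the stand's.
- nest: Metal nest fixed on the table, base plate 240 (x) x 150 (y) x 6 mm. Origin: on the table under the pocket's centre, z up. Pocket open upward, 123 (x) x 67 mm (y), floor at z = 18, rim at z = 30 mm with a rounded lip; walls 12 mm thick. Midway along both long sides the wall is cut away for fingers where x is within 28 mm of the centre, down to z = 6 mm.
- nest_seat (a point): Point of the nest where the panel's centre lies when fully home (x = y = 0, z = 24 mm in the nest's frame): panel's length along the nest's x, faces level, top flush with the rim; axes as the nest's.
- bar_hinge (a point): Axis of the hold-down bar's hinge, at x = 97, y = 0, z = 35 mm in the nest's frame; the axis runs along the nest's y.
- bar_end (a point): Free end of the hold-down bar (middle of its thickness), 180 mm from the hinge axis. The steel bar is 36 mm wide and 8 mm thick, with a black patch 4 mm thick on its outer face near the end.
- bar (a joint): Angle of the hold-down bar, rad: 0 = closed, level over the pocket towards the nest's -x, its underside 1 mm above a seated panel; 1.57 = upright; 1.95 = its stop, leaning away to +x. Stiff hinge (about 0.25 N m): it stays where it is left.
- bottle: White plastic bottle with a blue cap, 64 mm diameter, 150 mm high, origin under its centre. Leave alone.
- meter: Yellow hand-held meter lying flat, 90 (x) x 170 (y) x 46 mm high with its dial, origin under its centre. Leave alone.
- tray: Grey open tray, 100 (x) x 140 (y) x 35 mm, origin under its centre. Leave alone.

How it is judged:
By the outcome, as a careful person would: the job done as asked, in the order asked, and still so for the second after the job is handed in, with the robot touching nothing.
It also fails if it takes over 67 s, if anything falls off the work surface, if the arm or the gripper's body presses on something with over 40 N, if the wrist force passes 120 N, or if a joint passes its speed limit or range.

## Working session

There is one attempt and no reset: what is moved stays moved. The work goes in short steps, Python scripts to look and compute and a tool call to move; the robot and the scene stay as the last step left them, time stands still between calls to the robot, and variables do not carry over. Pictures are saved under pics/ and viewed, at most 10 in all, crops included, and the job is handed in when it is done.

Besides the shell and the picture viewer there is one more tool, called after "Request:" as name([rows], argument=value, ...), one row to a line, values as JSON. carry_out: Moves the arm, as the interface text tells. Its arguments: {"type":"object","properties":{"deltas":{"type":"array","items":{"type":"object","properties":{"hand":{"type":"number"},"dp":{"type":"array","items":{"type":"number","minimum":-1,"maximum":1}},"spin":{"type":"number","minimum":-1,"maximum":1}}}},"force":{"type":"number"}},"required":["deltas"]}

```bash
mkdir -p pics
python3 - <<'E'
from bench import *
import cv2,numpy as np
s=read_state(); print({k:np.round(v,4).tolist() for k,v in s.items()})
for n in("side","top","wrist"):
    c=get_calibration(n); print(n,{k:np.round(v,4).tolist() for k,v in c.items()})
    cv2.imwrite(f"pics/{n}0.png",camera(n)[:,:,::-1])
E
```

```text
{'time': 0.0, 'joint_positions': [-1.2826, 0.3329, -0.0647, 1.461, 0.0216, 1.3499, -0.0885], 'joint_vel': [0.001, -0.0013, 0.0005, -0.0003, 0.0014, -0.0021, -0.0003], 'joint_torque': [-0.0001, -62.3258, 0.0245, -38.9902, -0.0612, 0.0397, 0.0001], 'ee_pos': [0.191, 0.5947, 0.2217], 'eef_rot': [0.1548, 0.988, -0.0007, -0.0001], 'ft_force': [0.7217, -0.5512, -0.0903], 'torque': [0.0117, -0.0271, 0.0007], 'grip_force': 0.0, 'width': 0.0874}
side {'fx': 514.9796, 'fy': 514.9796, 'cx': 316.3585, 'cy': 233.118, 'k1': 0.0348, 'R': [[0.9406, -0.3395, 0.0064], [-0.2384, -0.6736, -0.6996], [0.2418, 0.6565, -0.7145]], 't': [-0.5065, 0.1788, 1.1411]}
top {'fx': 469.8218, 'fy': 469.8218, 'cx': 321.4553, 'cy': 238.7404, 'k1': -0.121, 'R': [[0.0288, -0.9992, -0.0263], [-0.9957, -0.0264, -0.0884], [0.0876, 0.0288, -0.9957]], 't': [0.016, 0.5538, 0.9557]}
wrist {'fx': 333.5979, 'fy': 333.5979, 'cx': 317.118, 'cy': 235.707, 'k1': -0.0018, 'mount': [[0.0006, -0.9647, -0.2633, 0.0733], [1.0, 0.0007, -0.0001, -0.001], [0.0003, -0.2633, 0.9647, -0.1621], [0.0, 0.0, 0.0, 1.0]]}
```

View pics/top0.png

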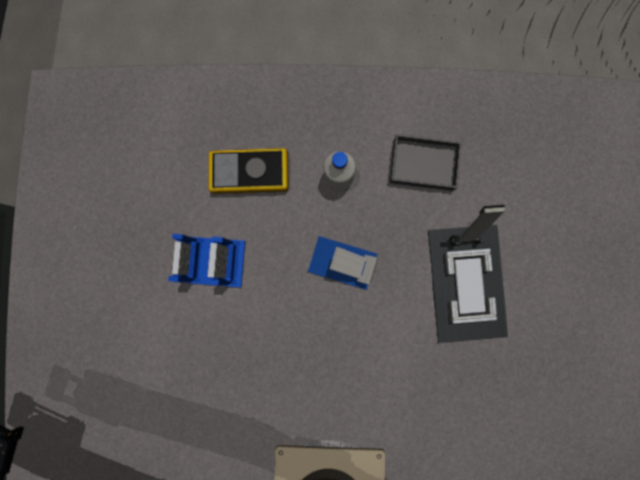

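View pics/side0.png

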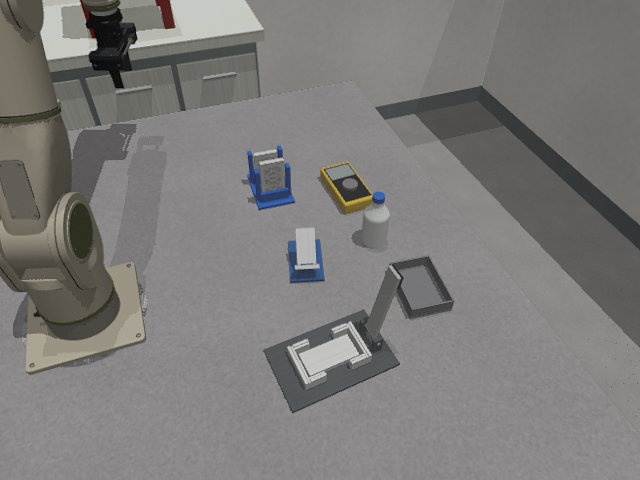

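Top view: the rack is at about (207,262) with panels at (182,258) and (220,260). The stand is at (343,262), with its ledge on the right at (370,270), so its +x is roughly world +y. The nest is at (468,285) with its hinge toward +x, and the bar leans away. The side view agrees. Next I'll enlarge both views to pick out features.

```bash
cat > h.py <<'E'
from bench import *
import cv2,numpy as np
from scipy.spatial.transform import Rotation as Ro
def cam(name,s=None):
    c=get_calibration(name)
    if name=="wrist":
        T=np.eye(4);T[:3,:3]=Ro.from_quat(s["eef_rot"]).as_matrix();T[:3,3]=s["ee_pos"]
        M=T@np.array(c["mount"]);R=M[:3,:3].T;t=-R@M[:3,3]
    else: R=np.array(c["R"]);t=np.array(c["t"])
    return c,R,t
def ray(C,p):
    c,R,t=C;d=np.array([(p[0]-c["cx"])/c["fx"],(p[1]-c["cy"])/c["fy"]]);u=d.copy()
    for _ in range(20):u=d/(1+c["k1"]*(u@u))
    v=R.T@np.r_[u,1];return -R.T@t,v/np.linalg.norm(v)
def onz(C,p,z):
    o,v=ray(C,p);return o+v*(z-o[2])/v[2]
def tri(C1,p1,C2,p2):
    o,v=ray(C1,p1);q,w=ray(C2,p2)
    k=np.linalg.lstsq(np.c_[v,-w],q-o,rcond=None)[0]
    a,b=o+v*k[0],q+w*k[1];return (a+b)/2,np.linalg.norm(a-b)
def proj(C,X):
    c,R,t=C;x=R@np.array(X)+t;u=x[:2]/x[2];u=u*(1+c["k1"]*(u@u));return np.array([u[0]*c["fx"]+c["cx"],u[1]*c["fy"]+c["cy"]])
E
python3 - <<'E'
from h import *
t=cv2.imread("pics/top0.png");s=cv2.imread("pics/side0.png")
def cr(i,x,y,w,h,k):
    c=cv2.resize(i[y:y+h,x:x+w],(w*k,h*k),interpolation=cv2.INTER_CUBIC);return c
o=np.zeros((600,800,3),np.uint8)
def put(c,x,y):o[y:y+c.shape[0],x:x+c.shape[1]]=c
put(cr(t,160,225,90,70,3),0,0);put(cr(t,300,225,90,70,3),270,0);put(cr(t,425,200,86,145,3),540,0)
put(cr(s,240,140,60,75,4),0,215);put(cr(s,280,220,50,65,4),240,215)
put(cr(s,260,260,140,80,2)[:160,:280],440+0,440)
cv2.imwrite("pics/c1.png",o)
C=cam("top")
hsv=cv2.cvtColor(t,cv2.COLOR_BGR2HSV)
m=cv2.inRange(hsv,(105,150,50),(130,255,255))
for c in cv2.findContours(m,0,2)[0]:
    if cv2.contourArea(c)>60: print(cv2.minAreaRect(c),np.round([onz(C,p,0.008)[:2] for p in cv2.boxPoints(cv2.minAreaRect(c))],3).tolist())
for n,p in dict(rackL=(182,258),rackR=(220,260),stand=(343,262),nest=(470,285)).items(): print(n,np.round(onz(C,p,.0),3))
E
```

```text
((341.9403991699219, 262.5321350097656), (60.151493072509766, 36.876312255859375), 16.699243545532227) [[0.484, 0.059], [0.56, 0.038], [0.526, -0.085], [0.451, -0.064]]
((206.66885375976562, 260.05816650390625), (72.11915588378906, 48.252689361572266), 4.969740390777588) [[0.455, 0.358], [0.559, 0.355], [0.549, 0.196], [0.447, 0.201]]
((339.5, 159.5), (15.0, 13.0), 90.0) [[0.744, 0.012], [0.744, -0.016], [0.711, -0.017], [0.711, 0.011]]
rackL [0.505 0.334 0.   ]
rackR [0.504 0.249 0.   ]
stand [ 0.507 -0.015  0.   ]
nest [ 0.465 -0.288  0.   ]
```

View pics/c1.png

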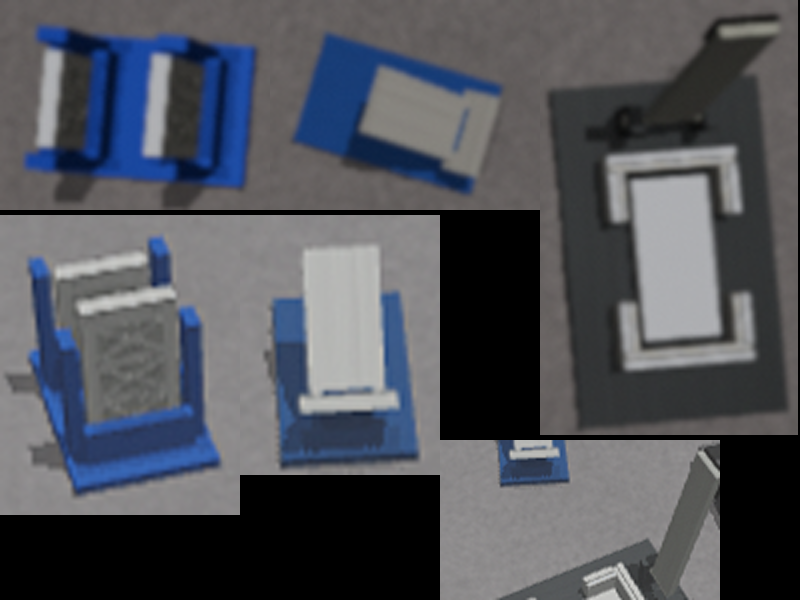

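The longer panel is in the slot on the right of the top view: in the side view its top clears the posts. I'll triangulate it to confirm.

```bash
cat >> h.py <<'E'
def go(s,X,phi):
    """print shares to bring TCP to X with tool y along world angle phi (deg, mod 180)"""
    R=Ro.from_quat(s["eef_rot"]).as_matrix();d=R.T@(np.array(X)-s["ee_pos"])/.25
    cur=np.degrees(np.arctan2(R[1,1],R[0,1]));e=(cur-phi+90)%180-90
    print("dp",np.round(d,3).tolist(),"spin",round(e/180,4),"or",round((e-180*np.sign(e))/180,4),"cur",np.round(s["ee_pos"],4),round(cur,2),"q7",np.round(s["joint_positions"][6],2))
E
python3 - <<'E'
from h import *
T,S=cam("top"),cam("side")
t1=lambda X,Y:(160+X/3,225+Y/3);t2=lambda X,Y:(300+(X-270)/3,225+Y/3);t3=lambda X,Y:(425+(X-540)/3,200+Y/3)
s1=lambda X,Y:(240+X/4,140+(Y-215)/4);s2=lambda X,Y:(280+(X-240)/4,220+(Y-215)/4)
def P(n,a,b):
    p,e=tri(T,a,S,b);print(n,np.round(p,4),"gap",round(e,4))
P("R top",t1(156,105),s1(126,301));P("L top",t1(49,100),s1(101,266))
P("R +x",t1(158,54),s1(174.5,294));P("R -x",t1(154,157),s1(76.5,308))
P("board top +x",t2(380,67),s2(380,246));P("board top -x",t2(360,135),s2(303,248))
P("ledge +x",t2(500,95),s2(397,395));P("ledge -x",t2(475,180),s2(302,398))
for p in [(605,155),(738,147),(755,360),(622,369)]: print("rim",np.round(onz(T,t3(*p),.03),4))
for p in [(548,90),(757,77),(790,410),(578,428)]: print("base",np.round(onz(T,t3(*p),.006),4))
for n in [(720,35),(775,30),(712,25),(780,18)]:print("bar end at z .2",np.round(onz(T,t3(*n),.2),4))
go(read_state(),[.5,.245,.33],90)
E
```

```text
R top [0.499  0.2343 0.1235] gap 0.0009
L top [0.502  0.3136 0.0946] gap 0.0027
R +x [0.5317 0.2355 0.12  ] gap 0.0012
R -x [0.4661 0.2332 0.1272] gap 0.0006
board top +x [ 0.5326 -0.001   0.0928] gap 0.0029
board top -x [0.4887 0.0106 0.0949] gap 0.0037
ledge +x [ 0.5165 -0.0816  0.0544] gap 0.0015
ledge -x [ 0.4617 -0.0666  0.0564] gap 0.0038
rim [ 0.5326 -0.2293  0.03  ]
rim [ 0.5405 -0.3231  0.03  ]
rim [ 0.3937 -0.336   0.03  ]
rim [ 0.386  -0.2429  0.03  ]
base [ 0.5795 -0.194   0.006 ]
base [ 0.593  -0.3453  0.006 ]
base [ 0.3569 -0.3703  0.006 ]
base [ 0.3422 -0.2186  0.006 ]
bar end at z .2 [ 0.5923 -0.2557  0.2   ]
bar end at z .2 [ 0.5962 -0.2883  0.2   ]
bar end at z .2 [ 0.5979 -0.251   0.2   ]
bar end at z .2 [ 0.6033 -0.2914  0.2   ]
dp [-1.604, -0.955, -0.431] spin -0.0989 or 0.9011 cur [0.191  0.5948 0.2219] 72.2 q7 -0.09
```

Request:
carry_out([
  {"hand":60,"dp":[-1,-0.6,-0.43],"spin":-0.099},
  {"hand":60,"dp":[-1,-0.6,-0.43],"spin":-0.099},
  {"hand":60,"dp":[-1,-0.6,-0.43],"spin":-0.099},
  {"hand":60,"dp":[-1,-0.6,-0.43],"spin":-0.099},
  {"hand":60,"dp":[-1,-0.6,-0.43],"spin":-0.099},
  {"hand":60,"dp":[-1,-0.6,-0.43],"spin":-0.099},
  {"hand":60,"dp":[-1,-0.6,-0.43],"spin":-0.099},
])

```text
time: 0.85
ee_pos: [0.3879, 0.3713, 0.3324]
eef_rot: [0.004, 1.0, 0.001, 0.002]
ft_force: [-0.3, 0.4, 0.5]
width: 0.0602
grip_force: 0.0
```

```bash
python3 -c "
from h import *
go(read_state(),[.5,.240,.33],90)"
```

```text
dp [-0.453, -0.521, 0.01] spin -0.0025 or 0.9975 cur [0.3879 0.3713 0.3324] 89.55 q7 0.72
```

Request:
carry_out([
  {"hand":60,"dp":[-0.453,-0.521,0.01],"spin":0},
  {"hand":60,"dp":[-0.453,-0.521,0.01],"spin":0},
  {"hand":60,"dp":[-0.453,-0.521,0.01],"spin":0},
  {"hand":60,"dp":[-0.453,-0.521,0.01],"spin":0},
  {"hand":60,"dp":[-0.453,-0.521,0.01],"spin":0},
  {"hand":60,"dp":[-0.453,-0.521,0.01],"spin":0},
])

```text
time: 1.45
ee_pos: [0.4961, 0.2462, 0.3271]
eef_rot: [-0.0, 1.0, 0.0, -0.0]
ft_force: [0.2, 0.5, -0.2]
width: 0.0599
grip_force: 0.0
```

Run:
```python
from h import *
s=read_state();im=camera("wrist")[:,:,::-1];cv2.imwrite("pics/w1.png",im)
print(s["ee_pos"],s["eef_rot"],s["joint_vel"])
C=cam("wrist",s);print(proj(C,[.499,.234,.128]),proj(C,[.502,.3136,.098]))
```

```text
[0.49612717 0.2461884  0.32708722] [-1.52628803e-04  9.99999886e-01  4.63385950e-05 -4.50080384e-04] [-0.02104302 -0.0078808  -0.02492958  0.00225834 -0.0018751   0.00134433
 -0.00242412]
[306.56853333 216.53501782] [374.01028922 213.85913553]
```

View pics/w1.png

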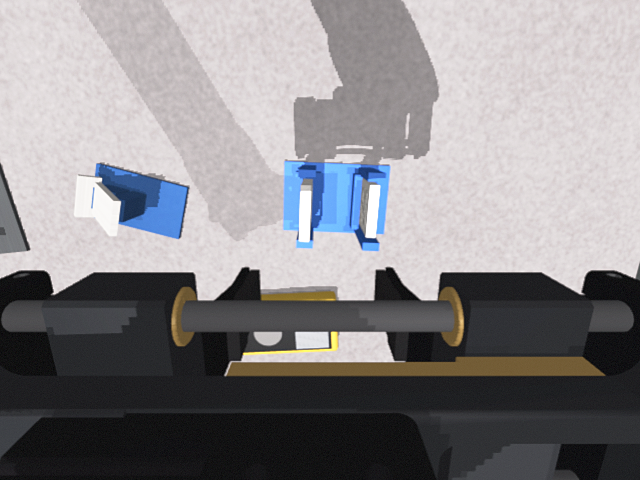

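Wrist view: the long panel's end is at (305,208), the short panel at (371,208), and the stand is at the left around (130,200).

Run:
```python
from h import *
s=read_state();im=cv2.imread("pics/w1.png");C=cam("wrist",s)
m=cv2.inRange(im,(236,236,236),(255,255,255));m[:, :285]=0;m[:,395:]=0;m[:165]=0;m[242:]=0
m[:,340:355]=0
for c in cv2.findContours(m,0,2)[0]:
    if cv2.contourArea(c)>80:
        r=cv2.minAreaRect(c);z=.128 if r[0][0]<340 else .098
        b=[onz(C,p,z) for p in cv2.boxPoints(r)];print(r,np.round(b,4)[:,:2].tolist(),"c",np.round(onz(C,r[0],z),4))
        T,p=cam("top"),(212,260) if z>.1 else (176.3,258.3)
        print("tri",tri(T,p,C,r[0]))
print(im[207,305],im[120,150],im[207,296])
```

```text
((304.5, 216.0), (50.0, 11.0), 90.0) [[0.4704, 0.2268], [0.4704, 0.2387], [0.5268, 0.2386], [0.5268, 0.2262]] c [0.498  0.2326 0.128 ]
tri (array([0.49807121, 0.23278319, 0.12916247]), np.float64(0.0006661273924634399))
((372.4684143066406, 210.86871337890625), (10.305070877075195, 52.66403579711914), 4.899093151092529) [[0.5298, 0.305], [0.4663, 0.3077], [0.4672, 0.3197], [0.5308, 0.3175]] c [0.4979 0.3125 0.098 ]
tri (array([0.5000218 , 0.31439506, 0.09136092]), np.float64(0.002274013864101536))
[255 255 255] [215 213 219] [253 182 115]
```

Request:
carry_out([
  {"hand":40,"dp":[-0.008,-0.054,0.1],"spin":0.011},
  {"hand":40,"dp":[-0.008,-0.054,0.3],"spin":0.011},
  {"hand":40,"dp":[-0.008,-0.054,0.5],"spin":0.011},
  {"hand":40,"dp":[-0.008,-0.054,0.6],"spin":0.011},
  {"hand":40,"dp":[-0.008,-0.054,0.7],"spin":0.011},
  {"hand":40,"dp":[-0.008,-0.054,0.8],"spin":0.011},
  {"hand":40,"dp":[-0.008,-0.054,0.88],"spin":0.011},
  {"hand":40,"dp":[-0.008,-0.054,0.94],"spin":0.011},
  {"hand":40,"dp":[-0.008,-0.054,0.94],"spin":0.011},
  {"hand":40,"dp":[-0.008,-0.054,0.94],"spin":0.011},
])

```text
time: 2.5
ee_pos: [0.498, 0.2333, 0.0929]
eef_rot: [0.016, 1.0, 0.0, -0.0]
ft_force: [0.8, -0.4, 0.4]
width: 0.04
grip_force: 0.0
```

Request:
carry_out([
  {"hand":5,"dp":[0,0,0],"spin":0},
  {"hand":5,"dp":[0,0,0],"spin":0},
  {"hand":5,"dp":[0,0,0],"spin":0},
  {"hand":5,"dp":[0,0,0],"spin":0},
  {"hand":5,"dp":[0,0,0],"spin":0},
  {"hand":5,"dp":[0,0,0],"spin":0},
], force=30)

```text
time: 3.1
ee_pos: [0.4987, 0.2322, 0.0928]
eef_rot: [0.017, 1.0, 0.0, 0.0]
ft_force: [-1.2, 0.4, 2.0]
width: 0.012
grip_force: 30.0
```

Request:
carry_out([
  {"hand":5,"dp":[0,0,-0.1],"spin":0},
  {"hand":5,"dp":[0,0,-0.25],"spin":0},
  {"hand":5,"dp":[0,0,-0.45],"spin":0},
  {"hand":5,"dp":[0,0,-0.6],"spin":0},
  {"hand":5,"dp":[0,0,-0.75],"spin":0},
  {"hand":5,"dp":[-0.1,-0.15,-0.75],"spin":0},
  {"hand":5,"dp":[-0.2,-0.35,-0.75],"spin":0},
  {"hand":5,"dp":[-0.35,-0.55,-0.75],"spin":0},
  {"hand":5,"dp":[-0.35,-0.75,-0.75],"spin":0},
  {"hand":5,"dp":[-0.35,-0.9,-0.75],"spin":0},
  {"hand":5,"dp":[-0.35,-0.99,-0.75],"spin":0},
  {"hand":5,"dp":[-0.35,-0.99,-0.75],"spin":0},
  {"hand":5,"dp":[-0.35,-0.99,-0.75],"spin":0},
])

```text
time: 4.4
ee_pos: [0.5772, -0.0184, 0.2796]
eef_rot: [0.018, 1.0, 0.0, -0.0]
ft_force: [-0.2, 0.8, -3.6]
width: 0.0118
grip_force: 30.0
```

Run:
```python
from h import *
s=read_state();im=camera("wrist")[:,:,::-1];cv2.imwrite("pics/w2.png",im)
np.save("w2.npy",np.r_[s["ee_pos"],s["eef_rot"]])
print(s["ee_pos"],s["eef_rot"],np.abs(s["joint_vel"]).max(),s["width"],s["ft_force"])
C=cam("wrist",s)
m=cv2.inRange(cv2.cvtColor(im,cv2.COLOR_BGR2HSV),(95,100,40),(130,255,255))
c=max(cv2.findContours(m,0,2)[0],key=cv2.contourArea);r=cv2.minAreaRect(c);print(r,[np.round(onz(C,p,.008),4).tolist() for p in cv2.boxPoints(r)],onz(C,r[0],.008))
o=im.copy();cv2.imwrite("pics/w2c.png",cv2.resize(o[60:260,160:460],(800,533),interpolation=cv2.INTER_CUBIC))
```

```text
[ 0.57724755 -0.01836857  0.27957847] [ 1.76874587e-02  9.99843447e-01  2.23588400e-04 -4.30020405e-04] 0.02960970166162508 0.011846140746874033 [-0.17467426  0.75373643 -3.55803063]
((560.5896606445312, 124.82612609863281), (158.08763122558594, 100.50464630126953), 0.716159999370575) [[0.5472, 0.1926, 0.008], [0.4286, 0.183, 0.008], [0.4371, 0.3722, 0.008], [0.5567, 0.3965, 0.008]] [0.49016913 0.28558618 0.008     ]
```

View pics/w2c.png

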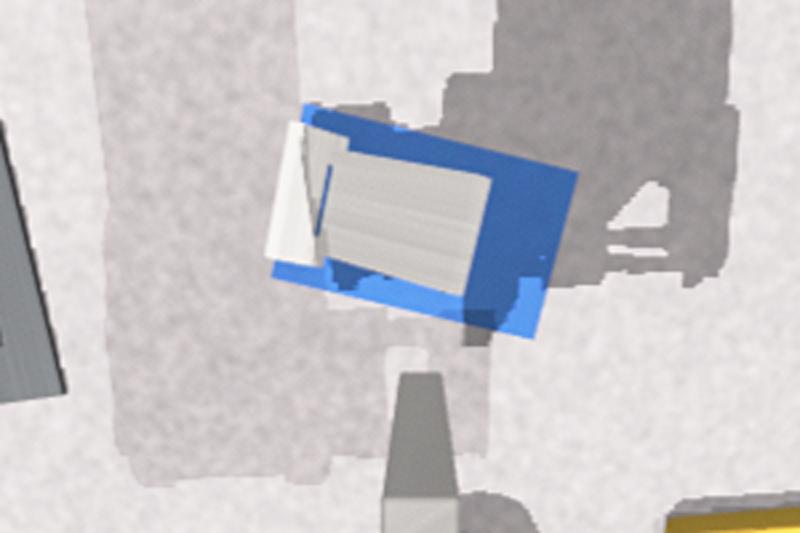

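The crop shows the stand clearly. In crop pixels its base corners are (303,103), (578,172), (535,338) and (272,278). The board's top edge runs (492,178) to (464,297), and the ledge is on the left. The held panel hangs straight at (422,372).

Run:
```python
from h import *
d=np.load("w2.npy");s=dict(ee_pos=d[:3],eef_rot=d[3:]);C=cam("wrist",s);T=cam("top")
f=lambda X,Y:(160+X*.375,60+Y*.375)
B=np.array([onz(C,f(*p),.008)[:2] for p in [(303,103),(578,172),(535,338),(272,278)]]);print("base",np.round(B,4).tolist())
print([round(np.linalg.norm(B[i]-B[(i+1)%4]),4) for i in range(4)],"centre",B.mean(0),"diag centers",(B[0]+B[2])/2,(B[1]+B[3])/2)
a=B[1]-B[0]+B[2]-B[3];print("x dir",np.degrees(np.arctan2(a[1],a[0])))
t2=lambda X,Y:(300+(X-270)/3,225+Y/3)
print(tri(C,f(492,178),T,t2(360,135)),tri(C,f(464,297),T,t2(380,67)))
b=[onz(C,f(*p),.1) for p in [(492,178),(464,297)]];print("board top z.1",np.round(b,4).tolist(),np.mean(b,0))
l=[onz(C,f(*p),.0527) for p in [(290,122),(265,257)]];print("ledge",np.round(l,4).tolist(),np.mean(l,0))
print("held panel bottom pts z",[np.round(onz(C,f(*p),d[2]-.084),4).tolist() for p in [(400,373),(443,373)]])
```

```text
base [[0.4478, -0.0671], [0.482, 0.0582], [0.558, 0.0382], [0.5251, -0.0873]]
[np.float64(0.1299), np.float64(0.0786), np.float64(0.1297), np.float64(0.0799)] centre [ 0.50322789 -0.01450802] diag centers [ 0.50291618 -0.0144612 ] [ 0.5035396  -0.01455485]
x dir 75.01484249993304
(array([0.48717309, 0.01125206, 0.0938925 ]), np.float64(0.000488786731648275)) (array([ 5.30006623e-01, -5.25342112e-04,  1.05592985e-01]), np.float64(0.0006044293243720083))
board top z.1 [[0.4876, 0.0109, 0.1], [0.5301, -0.0002, 0.1]] [0.50888692 0.00535476 0.1       ]
ledge [[0.4607, -0.0677, 0.0527], [0.5141, -0.0823, 0.0527]] [ 0.48735259 -0.07500633  0.0527    ]
held panel bottom pts z [[0.543, -0.023, 0.1956], [0.5434, -0.0111, 0.1956]]
```

Run:
```python
from h import *
s=read_state();go(s,[.493,-.0584,.15],75);go(s,[.493,-.0584,.2796],75)
```

```text
dp [0.331, -0.176, 0.518] spin 0.0727 or -0.9273 cur [ 0.5773 -0.0171  0.2795] 88.09 q7 1.56
dp [0.332, -0.176, -0.0] spin 0.0727 or -0.9273 cur [ 0.5773 -0.0171  0.2795] 88.09 q7 1.56
```

Request:
carry_out([
  {"hand":5,"dp":[0.15,-0.08,0],"spin":0.04},
  {"hand":5,"dp":[0.332,-0.176,0],"spin":0.0727},
  {"hand":5,"dp":[0.332,-0.176,0.1],"spin":0.0727},
  {"hand":5,"dp":[0.332,-0.176,0.25],"spin":0.0727},
  {"hand":5,"dp":[0.332,-0.176,0.4],"spin":0.0727},
  {"hand":5,"dp":[0.332,-0.176,0.5],"spin":0.0727},
  {"hand":5,"dp":[0.332,-0.176,0.518],"spin":0.0727},
  {"hand":5,"dp":[0.332,-0.176,0.518],"spin":0.0727},
])

```text
time: 5.25
ee_pos: [0.493, -0.0584, 0.1505]
eef_rot: [0.13, 0.991, -0.0, -0.001]
ft_force: [0.4, -0.5, -1.6]
width: 0.012
grip_force: 30.0
```

Run:
```python
from h import *
s=read_state();go(s,[.493,-.0584,.134],75);print(s["ft_force"],s["torque"])
```

```text
dp [-0.0, -0.0, 0.066] spin 0.0003 or -0.9997 cur [ 0.493  -0.0584  0.1505] 75.05 q7 1.38
[ 0.36248837 -0.46692303 -1.57198353] [ 0.01768052 -0.02090684  0.0032911 ]
```

Request:
carry_out([
  {"hand":5,"dp":[0,0,0.03],"spin":0},
  {"hand":5,"dp":[0,0,0.055],"spin":0},
  {"hand":5,"dp":[0,0,0.065],"spin":0},
  {"hand":5,"dp":[0,0,0.07],"spin":0},
  {"hand":5,"dp":[0,0,0.074],"spin":0},
])

```text
time: 5.75
ee_pos: [0.4932, -0.0594, 0.1322]
eef_rot: [0.131, 0.991, 0.0, 0.0]
ft_force: [-0.5, -0.3, -3.0]
width: 0.0116
grip_force: 30.0
```

Request:
carry_out([
  {"hand":5,"dp":[0,0,0.004],"spin":0},
  {"hand":5,"dp":[0,0,0.008],"spin":0},
])

```text
time: 5.95
ee_pos: [0.4937, -0.059, 0.1307]
eef_rot: [0.131, 0.991, 0.0, 0.001]
ft_force: [0.4, 2.5, 5.5]
width: 0.0118
grip_force: 30.0
```

Request:
carry_out([
  {"hand":34,"dp":[0,0,0],"spin":0},
  {"hand":34,"dp":[0,0,0],"spin":0},
  {"hand":34,"dp":[0,0.02,0],"spin":0},
  {"hand":34,"dp":[0,0.04,0],"spin":0},
  {"hand":34,"dp":[0,0.06,0.005],"spin":0},
  {"hand":34,"dp":[0,0.08,0.01],"spin":0},
  {"hand":34,"dp":[0,0.1,0.015],"spin":0},
])

```text
time: 6.65
ee_pos: [0.4996, -0.0346, 0.1261]
eef_rot: [0.131, 0.991, 0.0, -0.0]
ft_force: [-0.2, -0.2, -0.8]
width: 0.0339
grip_force: 0.0
```

Run:
```python
from h import *
s=read_state();print(s["ee_pos"],s["ft_force"],s["width"])
im=camera("side")[:,:,::-1];cv2.imwrite("pics/s2.png",cv2.resize(im[180:300,250:400],(750,600),interpolation=cv2.INTER_CUBIC))
```

```text
[ 0.49961853 -0.03463963  0.12607959] [-0.23819577 -0.1767999  -0.84526313] 0.03385800062621012
```

View pics/s2.png

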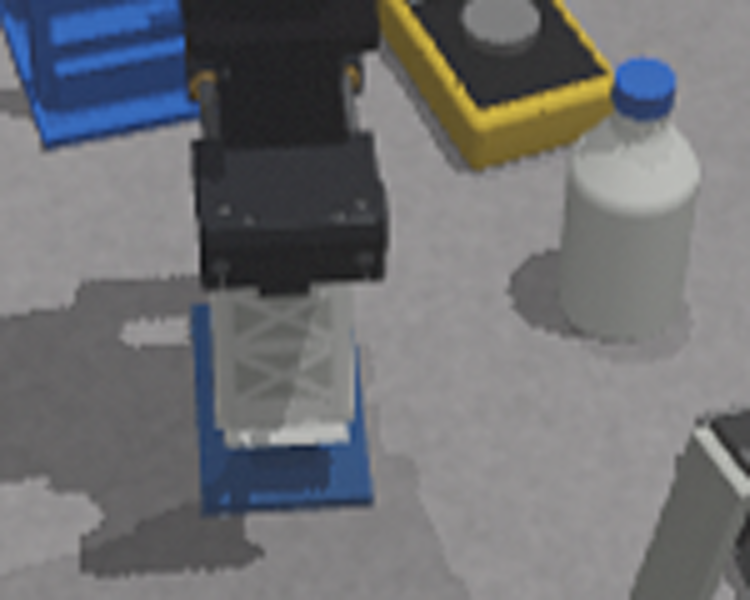

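The panel sits in the V between the fingers, centred on the ledge (columns 218–355 against 225–350). I'll continue tilting it over.

Request:
carry_out([
  {"hand":34,"dp":[0,0.02,0.005],"spin":0},
  {"hand":34,"dp":[0,0.04,0.01],"spin":0},
  {"hand":34,"dp":[0,0.06,0.014],"spin":0},
  {"hand":34,"dp":[0,0.08,0.018],"spin":0},
  {"hand":34,"dp":[0,0.1,0.022],"spin":0},
  {"hand":34,"dp":[0,0.12,0.026],"spin":0},
  {"hand":34,"dp":[0,0.14,0.03],"spin":0},
  {"hand":34,"dp":[0,0.16,0.03],"spin":0},
  {"hand":34,"dp":[0,0.18,0.03],"spin":0},
  {"hand":36,"dp":[0,0.195,0.03],"spin":0},
  {"hand":36,"dp":[0,0.195,0.03],"spin":0},
  {"hand":36,"dp":[0,0.195,0.03],"spin":0},
])

```text
time: 7.9
ee_pos: [0.5122, 0.0117, 0.1188]
eef_rot: [0.131, 0.991, -0.0, 0.0]
ft_force: [-0.0, -1.0, -0.2]
width: 0.0362
grip_force: 0.0
```

Request:
carry_out([
  {"hand":36,"dp":[0,0,-0.08],"spin":0},
  {"hand":36,"dp":[0,0,-0.2],"spin":0},
  {"hand":36,"dp":[0,0,-0.4],"spin":0},
  {"hand":86,"dp":[-0.3,0,-0.55],"spin":0},
  {"hand":86,"dp":[-0.3,-0.1,-0.65],"spin":0},
  {"hand":86,"dp":[-0.3,-0.1,-0.65],"spin":0},
  {"hand":86,"dp":[-0.3,-0.1,-0.65],"spin":0},
])

```text
time: 8.6
ee_pos: [0.5787, -0.0333, 0.2819]
eef_rot: [0.132, 0.991, -0.0, 0.001]
ft_force: [0.3, 0.2, -0.2]
width: 0.0599
grip_force: 0.0
```

Run:
```python
from h import *
s=read_state();print(s["ee_pos"],s["ft_force"],s["width"],s["joint_positions"][6])
np.save("w3.npy",np.r_[s["ee_pos"],s["eef_rot"]])
w=camera("wrist")[:,:,::-1];im=camera("side")[:,:,::-1];cv2.imwrite("pics/w3.png",w)
o=np.zeros((600,800,3),np.uint8);o[:480,:400]=cv2.resize(im[195:291,265:345],(400,480),interpolation=cv2.INTER_CUBIC)
o[:400,400:]=cv2.resize(w[60:260,217:417],(400,400),interpolation=cv2.INTER_CUBIC);cv2.imwrite("pics/c3.png",o)
```

```text
[ 0.57869141 -0.03327771  0.28190038] [ 0.32716378  0.17626461 -0.15720468] 0.05990532222474901 1.3612549397159583
```

View pics/c3.png

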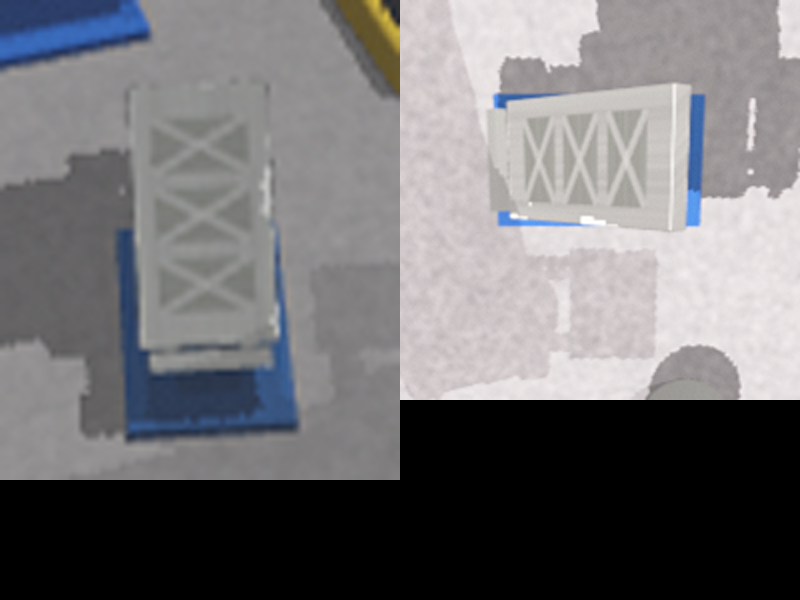

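The panel is resting on the board, end on the ledge, with its upper-face corners in the crop at (672,84), (668,231), (512,215) and (508,98). Now I'll check its position.

Run:
```python
from h import *
d=np.load("w3.npy");s=dict(ee_pos=d[:3],eef_rot=d[3:]);C=cam("wrist",s);S=cam("side")
f=lambda X,Y:(217+(X-400)/2,60+Y/2);g=lambda X,Y:(265+X/5,195+Y/5)
o=np.array([.5032,-.0145]);a=np.radians(75);M=np.array([[np.cos(a),np.sin(a)],[-np.sin(a),np.cos(a)]])
P=[]
for p,z in [((672,84),.1334),((668,231),.1334),((512,215),.0485),((508,98),.0485),((690,83),.125),((686,230),.125)]:
    X=onz(C,f(*p),z);P.append(X);print(np.round(X,4),"stand",np.round(M@(X[:2]-o),4))
for p,q in [((672,84),(130,88)),((668,231),(268,85)),((512,215),(272,342)),((508,98),(140,348))]:
    X,e=tri(C,f(*p),S,g(*q));print("tri",np.round(X,4),round(e,4),np.round(M@(X[:2]-o),4))
c=np.mean(P[:4],0);print("upper face mid",c)
n=o+M.T@np.array([-.0068,0]);print("stand_rest",n)
go(read_state(),[n[0],n[1],.18],165)
```

```text
[0.4814 0.0244 0.1334] stand [0.032  0.0311]
[0.5424 0.0078 0.1334] stand [ 0.0317 -0.0321]
[ 0.5193 -0.0714  0.0485] stand [-0.0508 -0.0302]
[ 0.4575 -0.0547  0.0485] stand [-0.0506  0.0337]
[0.4824 0.0333 0.125 ] stand [0.0408 0.0324]
[0.5451 0.0168 0.125 ] stand [ 0.041  -0.0324]
tri [0.483  0.0235 0.1356] 0.0029 [0.0315 0.0294]
tri [0.5441 0.0075 0.132 ] 0.0032 [ 0.0318 -0.0338]
tri [ 0.5195 -0.0716  0.0478] 0.0005 [-0.0509 -0.0305]
tri [ 0.4593 -0.0552  0.0493] 0.0037 [-0.0507  0.0318]
upper face mid [ 0.50015426 -0.02345423  0.09095   ]
stand_rest [ 0.50144003 -0.0210683 ]
dp [0.303, -0.04, 0.401] spin 0.4998 or -0.5002 cur [ 0.5773 -0.0312  0.2801] 74.96 q7 1.36
```

Request:
carry_out([
  {"hand":86,"dp":[0.1,-0.02,0],"spin":0.047},
  {"hand":86,"dp":[0.2,-0.04,0],"spin":0.094},
  {"hand":86,"dp":[0.303,-0.04,0],"spin":0.14},
  {"hand":86,"dp":[0.303,-0.04,0],"spin":0.19},
  {"hand":86,"dp":[0.303,-0.04,0],"spin":0.235},
  {"hand":86,"dp":[0.303,-0.04,0.05],"spin":0.28},
  {"hand":86,"dp":[0.303,-0.04,0.1],"spin":0.33},
  {"hand":86,"dp":[0.303,-0.04,0.15],"spin":0.375},
  {"hand":86,"dp":[0.303,-0.04,0.2],"spin":0.42},
  {"hand":86,"dp":[0.303,-0.04,0.3],"spin":0.47},
  {"hand":86,"dp":[0.303,-0.04,0.4],"spin":0.5},
  {"hand":86,"dp":[0.303,-0.04,0.4],"spin":0.5},
  {"hand":86,"dp":[0.303,-0.04,0.4],"spin":0.5},
])

```text
time: 10.0
ee_pos: [0.5016, -0.0211, 0.1811]
eef_rot: [0.792, 0.61, -0.001, -0.0]
ft_force: [1.5, -0.1, 0.7]
width: 0.0863
grip_force: 0.0
```

Run:
```python
from h import *
s=read_state();go(s,[.5012,-.0215,.069],165);print(s["width"],s["joint_positions"])
```

```text
dp [-0.002, -0.001, 0.449] spin 0.0011 or -0.9989 cur [ 0.5016 -0.0211  0.1811] -14.81 q7 -0.27
0.08631605281762132 [-0.51005085  0.08332156  0.48909629  1.85863567 -0.04192946  1.21112024
 -0.26599404]
```

Request:
carry_out([
  {"hand":86,"dp":[-0.002,-0.001,0.1],"spin":0},
  {"hand":86,"dp":[-0.002,-0.001,0.22],"spin":0},
  {"hand":86,"dp":[-0.002,-0.001,0.32],"spin":0},
  {"hand":86,"dp":[-0.002,-0.001,0.4],"spin":0},
  {"hand":86,"dp":[-0.002,-0.001,0.44],"spin":0},
  {"hand":86,"dp":[-0.002,-0.001,0.449],"spin":0},
  {"hand":86,"dp":[-0.002,-0.001,0.449],"spin":0},
], force=20)

```text
time: 10.7
ee_pos: [0.5026, -0.022, 0.0699]
eef_rot: [0.793, 0.609, 0.0, 0.0]
ft_force: [-0.7, -0.3, -0.1]
width: 0.0861
grip_force: 0.0
```

Request:
carry_out([
  {"hand":50,"dp":[0,0,0],"spin":0},
  {"hand":50,"dp":[0,0,0],"spin":0},
  {"hand":50,"dp":[0,0,0],"spin":0},
  {"hand":50,"dp":[0,0,0],"spin":0},
  {"hand":50,"dp":[0,0,0],"spin":0},
  {"hand":50,"dp":[0,0,0],"spin":0},
], force=20)

```text
time: 11.3
ee_pos: [0.5022, -0.0222, 0.0693]
eef_rot: [0.794, 0.608, 0.0, 0.0]
ft_force: [-0.2, -0.6, 3.6]
width: 0.0638
grip_force: 20.0
```

Request:
carry_out([
  {"hand":50,"dp":[0,0,-0.05],"spin":0},
  {"hand":50,"dp":[0,0,-0.15],"spin":0},
  {"hand":50,"dp":[0,0,-0.3],"spin":0},
  {"hand":50,"dp":[0,0,-0.45],"spin":0},
  {"hand":50,"dp":[0,0,-0.6],"spin":0},
  {"hand":50,"dp":[0,0,-0.75],"spin":0},
  {"hand":50,"dp":[0,0,-0.92],"spin":0},
  {"hand":50,"dp":[0,0,-0.92],"spin":0},
])

```text
time: 12.1
ee_pos: [0.5038, -0.0225, 0.3049]
eef_rot: [0.794, 0.608, 0.004, 0.002]
ft_force: [0.2, 0.5, -2.8]
width: 0.0636
grip_force: 20.0
```

Request:
carry_out([
  {"hand":50,"dp":[-0.07,0.04,0],"spin":-0.047},
  {"hand":50,"dp":[-0.14,0.08,0],"spin":-0.094},
  {"hand":50,"dp":[-0.21,0.12,0],"spin":-0.14},
  {"hand":50,"dp":[-0.28,0.16,0],"spin":-0.19},
  {"hand":50,"dp":[-0.35,0.2,0],"spin":-0.235},
  {"hand":50,"dp":[-0.42,0.24,0],"spin":-0.28},
  {"hand":50,"dp":[-0.49,0.28,0],"spin":-0.33},
  {"hand":50,"dp":[-0.56,0.32,0],"spin":-0.375},
  {"hand":50,"dp":[-0.63,0.36,0],"spin":-0.42},
  {"hand":50,"dp":[-0.7,0.4,0],"spin":-0.47},
  {"hand":50,"dp":[-0.77,0.44,0],"spin":-0.49},
  {"hand":50,"dp":[-0.84,0.48,0],"spin":-0.49},
  {"hand":50,"dp":[-0.9,0.48,0],"spin":-0.49},
  {"hand":50,"dp":[-0.9,0.48,0],"spin":-0.49},
])

```text
time: 13.5
ee_pos: [0.5577, -0.2732, 0.2985]
eef_rot: [0.149, 0.989, -0.001, -0.001]
ft_force: [-0.4, 0.5, -3.1]
width: 0.0634
grip_force: 20.0
```

Run:
```python
from h import *
s=read_state();go(s,[.56,-.27,.3],95.3);print(s["width"],s["grip_force"],s["ft_force"],s["torque"])
```

```text
dp [-0.005, 0.015, -0.006] spin -0.1245 or 0.8755 cur [ 0.5577 -0.2732  0.2985] 72.9 q7 1.79
0.06337399852821753 19.998826263472438 [-0.41379085  0.4723287  -3.10649561] [-0.06183174  0.02147339 -0.02667769]
```

Request:
carry_out([
  {"hand":50,"dp":[0,0.015,0],"spin":-0.045},
  {"hand":50,"dp":[0,0.015,0],"spin":-0.09},
  {"hand":50,"dp":[0,0.015,0],"spin":-0.1245},
  {"hand":50,"dp":[0,0.015,0],"spin":-0.1245},
  {"hand":50,"dp":[0,0.015,0],"spin":-0.1245},
])

```text
time: 14.0
ee_pos: [0.5604, -0.2663, 0.2991]
eef_rot: [-0.047, 0.999, 0.0, 0.0]
ft_force: [-0.6, -0.4, -1.9]
width: 0.0639
grip_force: 20.0
```

Run:
```python
from h import *
s=read_state();print(s["ee_pos"],s["eef_rot"],s["width"],s["joint_positions"])
np.save("w4.npy",np.r_[s["ee_pos"],s["eef_rot"]])
w=camera("wrist")[:,:,::-1];cv2.imwrite("pics/w4.png",w)
cv2.imwrite("pics/c4.png",cv2.resize(w[0:270,160:480],(711,600),interpolation=cv2.INTER_CUBIC))
```

```text
[ 0.56044134 -0.26630623  0.29908091] [-4.70494636e-02  9.98892516e-01  2.95361065e-04  4.87612395e-05] 0.06393598217594826 [-0.04497403  0.31598896  0.5450834   1.37563457 -0.16286645  1.49458585
  2.15534127]
```

View pics/c4.png

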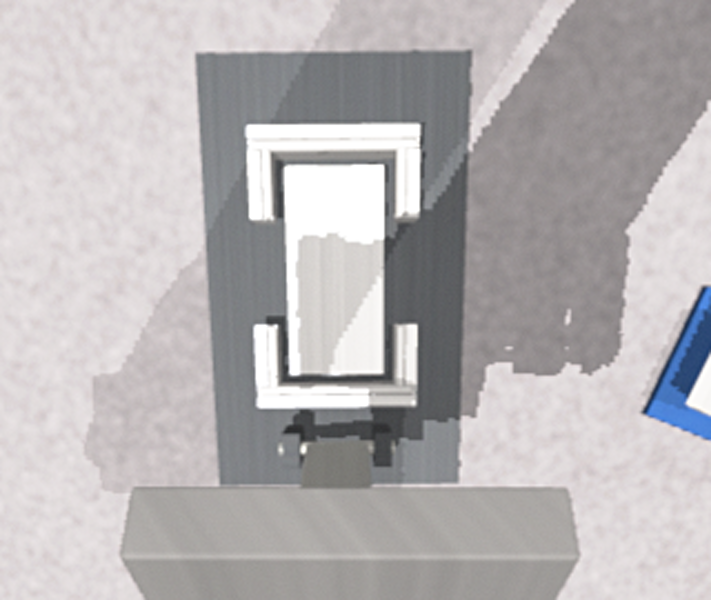

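Wrist crop: the rim's outer corners are (247,126), (420,124), (416,405) and (258,407). The floor corners are (285,164), (384,164), (384,374) and (289,376). The panel is still held at 45° with its high end nearest the camera.

Run:
```python
from h import *
d=np.load("w4.npy");s=dict(ee_pos=d[:3],eef_rot=d[3:]);C=cam("wrist",s);k=320/711
f=lambda p:(160+p[0]*k,p[1]*k)
w=cv2.imread("pics/w4.png");g=cv2.cvtColor(w,cv2.COLOR_BGR2GRAY)
def fit(n,P,z):
    q=np.float32([f(p) for p in P]).reshape(-1,1,2)
    q2=cv2.cornerSubPix(g,q.copy(),(3,3),(-1,-1),(3,50,.01)).reshape(-1,2)
    for l,Q in(("pick",q.reshape(-1,2)),("sub",q2)):
        X=np.array([onz(C,p,z)[:2] for p in Q]);L=[round(np.linalg.norm(X[i]-X[(i+1)%4])*1e3,1) for i in range(4)]
        a=X[0]+X[1]-X[2]-X[3];b=X[0]+X[3]-X[1]-X[2]
        print(n,l,"c",np.round(X.mean(0),4),"sides",L,"x ang",np.round(np.degrees(np.arctan2(-a[1],-a[0])),2),"y ang",np.round(np.degrees(np.arctan2(b[1],b[0])),2)%180)
fit("rim",[(247,126),(420,124),(416,405),(258,407)],.03)
fit("floor",[(285,164),(384,164),(384,374),(289,376)],.018)
S=cam("side");T=cam("top")
t3=lambda X,Y:(425+(X-540)/3,200+Y/3)
for p,q in zip([(247,126),(420,124),(416,405),(258,407)],[(755,360),(622,369),(605,155),(738,147)]):
    print("tri",tri(C,f(p),T,t3(*q)))
# bar: hinge/bar near pivot
print(onz(C,f((285,452)),.035),onz(C,f((383,450)),.035))
```

```text
rim pick c [ 0.4618 -0.2836] sides [np.float64(91.0), np.float64(146.8), np.float64(91.3), np.float64(147.0)] x ang 5.9 y ang 96.09
rim sub c [ 0.4614 -0.2843] sides [np.float64(91.3), np.float64(147.3), np.float64(92.0), np.float64(147.8)] x ang 5.83 y ang 95.75
floor pick c [ 0.4616 -0.2837] sides [np.float64(54.2), np.float64(113.0), np.float64(55.8), np.float64(114.1)] x ang 5.72 y ang 96.03
floor sub c [ 0.4621 -0.2838] sides [np.float64(54.5), np.float64(112.9), np.float64(53.2), np.float64(115.7)] x ang 6.27 y ang 97.52
tri (array([ 0.3934405 , -0.33639314,  0.02912767]), np.float64(0.00035540916679817255))
tri (array([ 0.38416483, -0.24489798,  0.02509131]), np.float64(0.0030791250160413946))
tri (array([ 0.53164999, -0.23027226,  0.02551449]), np.float64(0.0025683831157752714))
tri (array([ 0.53950796, -0.32085245,  0.03624512]), np.float64(0.0011589424998521135))
[ 0.56354036 -0.30363737  0.035     ] [ 0.55699761 -0.24711193  0.035     ]
```

Run:
```python
from h import *
s=read_state();go(s,[.4616,-.2838,.065],95.9)
```

```text
dp [0.4, -0.032, 0.936] spin -0.0028 or 0.9972 cur [ 0.5604 -0.2665  0.2991] 95.4 q7 2.16
```

Request:
carry_out([
  {"hand":50,"dp":[0.15,-0.012,0],"spin":-0.0028},
  {"hand":50,"dp":[0.3,-0.024,0],"spin":-0.0028},
  {"hand":50,"dp":[0.4,-0.032,0],"spin":-0.0028},
  {"hand":50,"dp":[0.4,-0.032,0.15],"spin":-0.0028},
  {"hand":50,"dp":[0.4,-0.032,0.3],"spin":-0.0028},
  {"hand":50,"dp":[0.4,-0.032,0.48],"spin":-0.0028},
  {"hand":50,"dp":[0.4,-0.032,0.64],"spin":-0.0028},
  {"hand":50,"dp":[0.4,-0.032,0.78],"spin":-0.0028},
  {"hand":50,"dp":[0.4,-0.032,0.87],"spin":-0.0028},
  {"hand":50,"dp":[0.4,-0.032,0.936],"spin":-0.0028},
  {"hand":50,"dp":[0.4,-0.032,0.936],"spin":-0.0028},
  {"hand":50,"dp":[0.4,-0.032,0.936],"spin":-0.0028},
])

```text
time: 15.25
ee_pos: [0.4619, -0.2847, 0.0655]
eef_rot: [-0.052, 0.999, -0.0, 0.0]
ft_force: [-0.4, -0.0, -1.4]
width: 0.0637
grip_force: 20.0
```

Run:
```python
from h import *
s=read_state();go(s,[.4616,-.2838,.009],95.9);print(s["ft_force"],s["torque"],s["joint_positions"])
```

```text
dp [0.001, 0.004, 0.226] spin 0.0005 or -0.9995 cur [ 0.4619 -0.2847  0.0655] 95.98 q7 2.31
[-0.39281839 -0.04050784 -1.44901853] [ 0.04297528 -0.03502156 -0.00134135] [ 0.00855393  0.3255077   0.53623604  1.88017043 -0.19689928  0.98796443
  2.30597201]
```

Request:
carry_out([
  {"hand":50,"dp":[0.001,0.004,0.03],"spin":0},
  {"hand":50,"dp":[0.001,0.004,0.06],"spin":0},
  {"hand":50,"dp":[0.001,0.004,0.075],"spin":0},
  {"hand":50,"dp":[0.001,0.004,0.09],"spin":0},
  {"hand":50,"dp":[0.001,0.004,0.1],"spin":0},
  {"hand":50,"dp":[0.001,0.004,0.11],"spin":0},
], force=15)

```text
time: 15.85
ee_pos: [0.4614, -0.2841, 0.0376]
eef_rot: [-0.053, 0.999, -0.0, 0.0]
ft_force: [-2.5, 0.5, 1.8]
width: 0.0639
grip_force: 15.0
```

Request:
carry_out([
  {"hand":50,"dp":[0,0,0.01],"spin":0},
  {"hand":50,"dp":[0,0,0.02],"spin":0},
  {"hand":50,"dp":[0,0,0.03],"spin":0},
  {"hand":50,"dp":[0,0,0.04],"spin":0},
])

```text
time: 16.25
ee_pos: [0.4615, -0.2836, 0.0272]
eef_rot: [-0.053, 0.999, 0.0, 0.0]
ft_force: [-1.4, -0.6, 0.2]
width: 0.0641
grip_force: 15.0
```

Request:
carry_out([
  {"hand":50,"dp":[0,0,0.01],"spin":0},
  {"hand":50,"dp":[0,0,0.02],"spin":0},
  {"hand":50,"dp":[0,0,0.03],"spin":0},
  {"hand":50,"dp":[0,0,0.04],"spin":0},
])

```text
time: 16.65
ee_pos: [0.4615, -0.2836, 0.0172]
eef_rot: [-0.053, 0.999, 0.0, 0.0]
ft_force: [-1.4, -0.4, 0.6]
width: 0.0637
grip_force: 15.0
```

Run:
```python
from h import *
s=read_state();print(s["ee_pos"],s["ft_force"],s["torque"],s["width"])
w=camera("wrist")[:,:,::-1];im=camera("side")[:,:,::-1]
o=np.zeros((560,800,3),np.uint8);o[:300,:400]=cv2.resize(w,(400,300));o[:400,400:]=cv2.resize(im[300:400,270:370],(400,400),interpolation=cv2.INTER_CUBIC)
cv2.imwrite("pics/c5.png",o)
```

```text
[ 0.46148154 -0.28363574  0.01724415] [-1.40737604 -0.43692747  0.55191941] [0.05077043 0.12371223 0.05959246] 0.06371994886690624
```

View pics/c5.png

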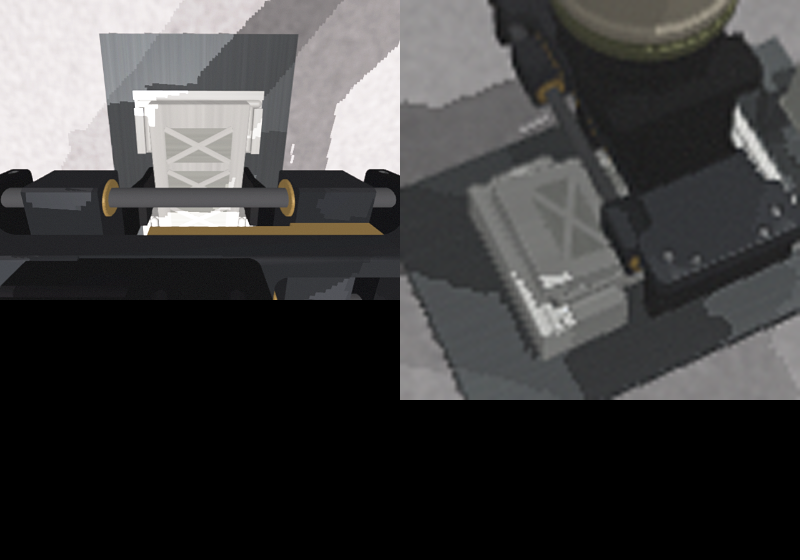

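The panel is pivoting flat inside the pocket and is centred between the walls (wrist view about (200,150)), with its near end still slightly raised. I'll keep lowering, then release and rise.

Request:
carry_out([
  {"hand":50,"dp":[0,0,0.008],"spin":0},
  {"hand":50,"dp":[0,0,0.016],"spin":0},
  {"hand":50,"dp":[0,0,0.024],"spin":0},
  {"hand":50,"dp":[0,0,0.031],"spin":0},
  {"hand":50,"dp":[0,0,0.031],"spin":0},
])

```text
time: 17.25
ee_pos: [0.4626, -0.2836, 0.0111]
eef_rot: [-0.053, 0.999, 0.0, 0.001]
ft_force: [-3.6, 3.6, 15.8]
width: 0.0638
grip_force: 15.0
```

Request:
carry_out([
  {"hand":74,"dp":[0,0,0],"spin":0},
  {"hand":74,"dp":[0,0,0],"spin":0},
  {"hand":74,"dp":[0,0,0],"spin":0},
  {"hand":74,"dp":[0,0,-0.05],"spin":0},
  {"hand":74,"dp":[0,0,-0.15],"spin":0},
  {"hand":40,"dp":[0,0,-0.3],"spin":0},
  {"hand":0,"dp":[0,0,-0.45],"spin":0},
  {"hand":0,"dp":[0,0,-0.6],"spin":0},
  {"hand":0,"dp":[-0.3,0,-0.8],"spin":0},
  {"hand":0,"dp":[-0.4,0,-1],"spin":0},
  {"hand":0,"dp":[-0.4,0,-1],"spin":0},
  {"hand":0,"dp":[-0.4,0,-1],"spin":0},
])

```text
time: 18.45
ee_pos: [0.5653, -0.2722, 0.2648]
eef_rot: [-0.055, 0.998, -0.001, 0.003]
ft_force: [-0.7, 0.9, -0.6]
width: 0.0258
grip_force: 0.0
```

Run:
```python
from h import *
s=read_state();print(s["ee_pos"],s["eef_rot"],s["ft_force"],s["width"]);np.save("w6.npy",np.r_[s["ee_pos"],s["eef_rot"]])
w=camera("wrist")[:,:,::-1];im=camera("side")[:,:,::-1];cv2.imwrite("pics/w6.png",w);cv2.imwrite("pics/s6.png",im)
o=np.zeros((600,800,3),np.uint8);o[:600,:400]=cv2.resize(w[0:300,217:417],(400,600));o[:600,400:]=cv2.resize(im[250:400,290:390],(400,600),interpolation=cv2.INTER_CUBIC)
cv2.imwrite("pics/c6.png",o)
```

```text
[ 0.56530799 -0.27220378  0.26484228] [-0.05467091  0.99849756 -0.0014146   0.00342237] [-0.69641126  0.92364203 -0.64902506] 0.025836712276669938
```

View pics/c6.png

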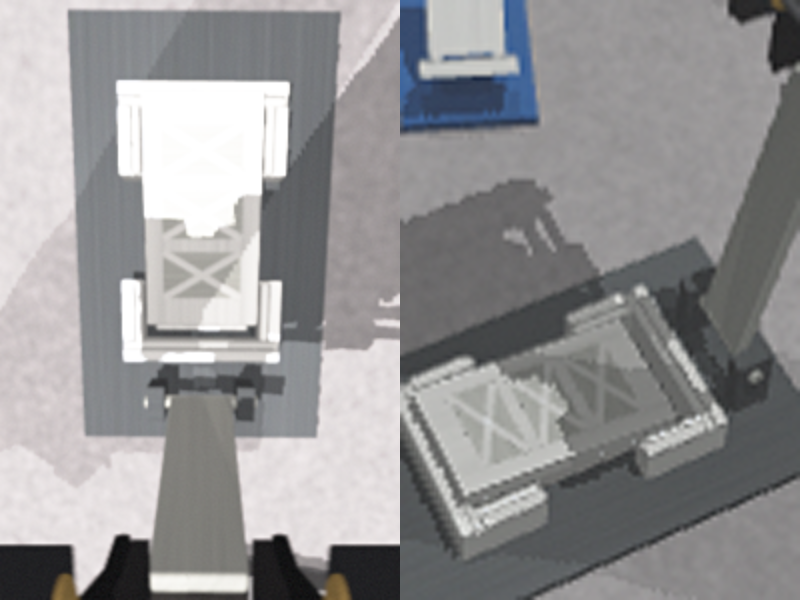

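The panel lies in the pocket, but its −x end seems to be caught on the lip (crop y≈82) and there is a gap at the +x end (y 328 to 340). I'll measure it.

Run:
```python
from h import *
d=np.load("w6.npy");s=dict(ee_pos=d[:3],eef_rot=d[3:]);C=cam("wrist",s)
o=np.array([.4616,-.2838]);a=np.radians(5.9);M=np.array([[np.cos(a),np.sin(a)],[-np.sin(a),np.cos(a)]])
f=lambda p:(217+p[0]/2,p[1]/2)
for n,p,z in [("rim -x outer",(203,82),.03),("same as panel top z.042",(203,82),.042),("rim+x outer",(202,360),.03),("panel +x top",(202,328),.03),("inner shade",(202,341),.03),("side -y? L",(142,200),.036),("R",(262,150),.036),("rimL",(118,140),.03),("rimR",(289,140),.03)]:
    X=onz(C,f(p),z);print(n,np.round((M@(X[:2]-o))*1e3,1))
w=cv2.imread("pics/w6.png");g=cv2.cvtColor(w,cv2.COLOR_BGR2GRAY)
print("col profile",g[36:60,317].tolist(),g[155:184,317].tolist())
# side-view check of panel -x top corners and +x
S=cam("side");h=lambda p:(290+p[0]/4,250+p[1]/4)
for n,p,z in [("-x,+y top",(405,388),.04),("-x,-y top",(462,495),.04)]:
    X=onz(S,h((p[0]-400,p[1])),z);print(n,np.round((M@(X[:2]-o))*1e3,1))
```

```text
rim -x outer [-73.9  -0. ]
same as panel top z.042 [-70.8  -0. ]
rim+x outer [72.5  0.6]
panel +x top [54.   0.4]
inner shade [61.5  0.5]
side -y? L [-14.6 -32.9]
R [-40.   31.8]
rimL [-45.5 -45.9]
rimR [-46.1  46.8]
col profile [122, 124, 118, 120, 211, 255, 255, 255, 255, 254, 255, 255, 255, 255, 255, 255, 255, 255, 255, 255, 255, 255, 255, 255] [204, 203, 204, 201, 203, 214, 217, 227, 255, 255, 157, 86, 75, 99, 140, 191, 231, 236, 222, 175, 197, 255, 255, 255, 255, 255, 174, 119, 129]
-x,+y top [-66.1  35.2]
-x,-y top [-65.2 -31. ]
```

The panel spans nest x from about −66 to +54 mm, so it sits 6 mm toward −x on the lip. I'll push its −x end toward +x with closed fingers just above the rim, then press it down.

Run:
```python
from h import *
go(read_state(),[.378,-.2924,.07],95.9)
```

```text
dp [0.736, 0.002, 0.761] spin 0.0009 or -0.9991 cur [ 0.561  -0.2734  0.2604] 96.06 q7 2.19
```

Request:
carry_out([
  {"hand":0,"dp":[0.2,0,0],"spin":0},
  {"hand":0,"dp":[0.4,0,0],"spin":0},
  {"hand":0,"dp":[0.6,0.002,0.1],"spin":0},
  {"hand":0,"dp":[0.736,0.002,0.3],"spin":0},
  {"hand":0,"dp":[0.736,0.002,0.5],"spin":0},
  {"hand":0,"dp":[0.736,0.002,0.68],"spin":0},
  {"hand":0,"dp":[0.736,0.002,0.76],"spin":0},
  {"hand":0,"dp":[0.736,0.002,0.76],"spin":0},
  {"hand":0,"dp":[0.736,0.002,0.76],"spin":0},
])

```text
time: 19.45
ee_pos: [0.377, -0.2922, 0.0701]
eef_rot: [-0.052, 0.999, 0.0, -0.001]
ft_force: [0.8, 0.3, -0.3]
width: 0.0002
grip_force: 0.0
```

Run:
```python
from h import *
s=read_state();print(s["width"],s["joint_positions"]);go(s,[.378,-.2924,.0345],95.9)
```

```text
0.0002401147338909696 [ 1.38017694e-03  1.72685571e-01  6.10889949e-01  2.04159034e+00
 -1.19947483e-01  9.62620883e-01  2.34974827e+00]
dp [-0.004, -0.001, 0.143] spin 0.0006 or -0.9994 cur [ 0.377  -0.2922  0.0701] 96.01 q7 2.35
```

Request:
carry_out([
  {"hand":0,"dp":[0,0,0.1],"spin":0},
  {"hand":0,"dp":[0,0,0.142],"spin":0},
  {"hand":0,"dp":[-0.01,0,0.142],"spin":0},
  {"hand":0,"dp":[-0.02,0,0.142],"spin":0},
  {"hand":0,"dp":[-0.03,0,0.142],"spin":0},
  {"hand":0,"dp":[-0.04,0,0.142],"spin":0},
  {"hand":0,"dp":[-0.048,0,0.142],"spin":0},
  {"hand":0,"dp":[-0.056,0,0.142],"spin":0},
])

```text
time: 20.25
ee_pos: [0.3922, -0.2906, 0.0345]
eef_rot: [-0.053, 0.999, -0.0, 0.0]
ft_force: [0.4, -0.8, -0.3]
width: 0.0003
grip_force: 0.0
```

Request:
carry_out([
  {"hand":0,"dp":[-0.005,0,0],"spin":0},
  {"hand":0,"dp":[-0.01,0,0],"spin":0},
  {"hand":0,"dp":[-0.01,0,0],"spin":0},
])

```text
time: 20.55
ee_pos: [0.3945, -0.2903, 0.0343]
eef_rot: [-0.053, 0.999, 0.0, 0.0]
ft_force: [0.8, 0.4, 0.2]
width: 0.0006
grip_force: 0.0
```

```bash
cat > chk.py <<'E'
from h import *
import sys
s=read_state();print(np.round(s["ee_pos"],4),np.round(s["ft_force"],2))
im=camera("side")[:,:,::-1];w=camera("wrist")[:,:,::-1];t=sys.argv[1]
o=np.zeros((600,800,3),np.uint8);o[:600,:400]=cv2.resize(w[0:300,217:417],(400,600));o[:600,400:]=cv2.resize(im[250:400,280:380],(400,600),interpolation=cv2.INTER_CUBIC)
cv2.imwrite(f"pics/{t}.png",o);cv2.imwrite(f"pics/{t}w.png",w)
np.save(t+".npy",np.r_[s["ee_pos"],s["eef_rot"]])
E
python3 chk.py c7
```

```text
[ 0.3945 -0.2903  0.0343] [0.83 0.39 0.2 ]
```

The push met no resistance, so the panel has probably dropped in. I've used my picture allowance, so I'll check by touch, pressing on the top near each end.

Request:
carry_out([
  {"hand":0,"dp":[0,0,-0.06],"spin":0},
  {"hand":0,"dp":[-0.09,0,-0.06],"spin":0},
  {"hand":0,"dp":[-0.09,0,-0.03],"spin":0},
  {"hand":0,"dp":[-0.09,0,0],"spin":0},
  {"hand":0,"dp":[-0.09,0,0.008],"spin":0},
  {"hand":0,"dp":[-0.09,0,0.012],"spin":0},
])

```text
time: 21.25
ee_pos: [0.4156, -0.288, 0.0306]
eef_rot: [-0.052, 0.999, 0.0, -0.001]
ft_force: [0.9, -0.3, 0.2]
width: 0.0001
grip_force: 0.0
```

Request:
carry_out([
  {"hand":0,"dp":[0,0,0.004],"spin":0},
  {"hand":0,"dp":[0,0,0.008],"spin":0},
  {"hand":0,"dp":[0,0,0.012],"spin":0},
  {"hand":0,"dp":[0,0,0.012],"spin":0},
])

```text
time: 21.65
ee_pos: [0.4159, -0.2881, 0.0303]
eef_rot: [-0.052, 0.999, 0.001, -0.0]
ft_force: [-14.2, 8.2, 36.2]
width: 0.0008
grip_force: 17.9
```

Request:
carry_out([
  {"hand":0,"dp":[0,0,-0.06],"spin":0},
  {"hand":0,"dp":[-0.16,0,-0.08],"spin":0},
  {"hand":0,"dp":[-0.332,0,-0.08],"spin":0},
  {"hand":0,"dp":[-0.332,0,-0.04],"spin":0},
  {"hand":0,"dp":[-0.332,0,-0.02],"spin":0},
  {"hand":0,"dp":[-0.332,0,-0.012],"spin":0},
  {"hand":0,"dp":[-0.332,0,-0.012],"spin":0},
])

```text
time: 22.35
ee_pos: [0.4979, -0.2797, 0.0312]
eef_rot: [-0.052, 0.999, 0.0, -0.0]
ft_force: [-0.1, 0.0, 0.6]
width: 0.0005
grip_force: 0.0
```

Request:
carry_out([
  {"hand":0,"dp":[0,0,0.004],"spin":0},
  {"hand":0,"dp":[0,0,0.007],"spin":0},
  {"hand":0,"dp":[0,0,0.009],"spin":0},
  {"hand":0,"dp":[0,0,0.009],"spin":0},
])

```text
time: 22.75
ee_pos: [0.4987, -0.2797, 0.0304]
eef_rot: [-0.052, 0.999, 0.0, 0.0]
ft_force: [-6.5, 3.7, 15.6]
width: 0.0004
grip_force: 8.0
```

Both ends touch at about 30.4 mm, so the panel is fully home. Next I'll retreat upward and triangulate the bar's end.

Request:
carry_out([
  {"hand":0,"dp":[0,0,-0.1],"spin":0},
  {"hand":0,"dp":[0.1,0,-0.3],"spin":0},
  {"hand":0,"dp":[0.1,0,-0.5],"spin":0},
  {"hand":0,"dp":[0.1,0,-0.7],"spin":0},
  {"hand":0,"dp":[0.1,0,-0.9],"spin":0},
  {"hand":0,"dp":[0.1,0,-0.98],"spin":0},
  {"hand":0,"dp":[0.1,0,-0.98],"spin":0},
])

```text
time: 23.45
ee_pos: [0.4754, -0.283, 0.2783]
eef_rot: [-0.053, 0.999, -0.001, 0.003]
ft_force: [-0.5, 0.2, -0.7]
width: 0.0005
grip_force: 0.0
```

Run:
```python
from h import *
T,S=cam("top"),cam("side");d=np.load("w6.npy");W=cam("wrist",dict(ee_pos=d[:3],eef_rot=d[3:]))
o=np.array([.4616,-.2838]);a=np.radians(5.9);M=np.array([[np.cos(a),np.sin(a)],[-np.sin(a),np.cos(a)]])
for A,p,B,q in [(T,(493.7,209),S,(395.5,270)),(T,(493.7,209),W,(317,291)),(W,(317,291),S,(395.5,270))]:
    X,e=tri(A,p,B,q);n=M@(X[:2]-o);print(np.round(X,4),"gap",round(e,4),"nest",np.round(n,4),"r",np.hypot(n[0]-.097,X[2]-.035),"ang",np.arctan2(X[2]-.035,.097-n[0]))
for th in (1.7,1.8,1.9):
    e=o+M.T@np.array([.097-.18*np.cos(th),0]);z=.035+.18*np.sin(th);print(th,proj(T,[*e,z]),proj(S,[*e,z]),proj(W,[*e,z]))
s=read_state();P=o+M.T@np.array([.215,0]);print(P);go(s,[*P,.29],95.9)
```

```text
[ 0.5962 -0.2674  0.2117] gap 0.0015 nest [0.1356 0.0025] r 0.18083812773283364 ang 1.7858065992854353
[ 0.5964 -0.27    0.2016] gap 0.0018 nest [ 1.355e-01 -1.000e-04] r 0.17095274766951107 ang 1.7982134014711708
[ 0.5927 -0.2701  0.2143] gap 0.0054 nest [1.318e-01 1.000e-04] r 0.18260644693723505 ang 1.7627739041868797
1.7 [496.58726705 217.24469657] [388.79782489 273.09182135] [316.46253988 278.94103697]
1.8 [494.82024361 207.27941694] [396.78656432 271.06431995] [316.32405652 300.25183927]
1.9 [492.74553629 197.84729852] [404.34606496 269.74718605] [316.21185231 318.48366913]
[ 0.67546111 -0.2616996 ]
dp [-0.805, 0.001, -0.042] spin 0.0007 or -0.9993 cur [ 0.4754 -0.283   0.2783] 96.02 q7 2.21
```

The bar sits at about 1.78 rad with its end at nest x 0.135, z 0.211 (radius 0.181 against the stated 0.18). I'll pass over it and come down on its far side.

Request:
carry_out([
  {"hand":0,"dp":[0,0,-0.05],"spin":0},
  {"hand":0,"dp":[-0.2,0,-0.05],"spin":0},
  {"hand":0,"dp":[-0.4,0,-0.05],"spin":0},
  {"hand":0,"dp":[-0.6,0,-0.05],"spin":0},
  {"hand":0,"dp":[-0.75,0,-0.05],"spin":0},
  {"hand":0,"dp":[-0.75,0,-0.05],"spin":0},
  {"hand":0,"dp":[-0.75,0,0.1],"spin":0},
  {"hand":0,"dp":[-0.75,0,0.25],"spin":0},
  {"hand":0,"dp":[-0.75,0,0.38],"spin":0},
  {"hand":0,"dp":[-0.75,0,0.38],"spin":0},
  {"hand":0,"dp":[-0.75,0,0.38],"spin":0},
])

```text
time: 24.55
ee_pos: [0.6603, -0.2622, 0.1795]
eef_rot: [-0.053, 0.999, 0.0, -0.001]
ft_force: [0.6, 0.1, 1.1]
width: 0.0006
grip_force: 0.0
```

Run:
```python
from h import *
s=read_state();o=np.array([.4616,-.2838]);a=np.radians(5.9);M=np.array([[np.cos(a),np.sin(a)],[-np.sin(a),np.cos(a)]])
print("nest",M@(s["ee_pos"][:2]-o),s["ee_pos"],s["ft_force"])
for x,z in [(.15,.18),(.12,.182),(.0869,.1838),(.0577,.177),(.0305,.1644),(.0063,.1468),(-.0139,.1247),(-.0294,.0989),(-.0393,.0707),(-.0422,.056)]:
    go(s,[*(o+M.T@np.array([x,0])),z],95.9)
```

```text
nest [0.19985279 0.00104476] [ 0.66028674 -0.26221739  0.17946335] [0.64330171 0.08045924 1.1377806 ]
dp [0.199, -0.004, -0.002] spin 0.0008 or -0.9992 cur [ 0.6603 -0.2622  0.1795] 96.04 q7 2.18
dp [0.319, -0.003, -0.01] spin 0.0008 or -0.9992 cur [ 0.6603 -0.2622  0.1795] 96.04 q7 2.18
dp [0.452, -0.003, -0.017] spin 0.0008 or -0.9992 cur [ 0.6603 -0.2622  0.1795] 96.04 q7 2.18
dp [0.569, -0.003, 0.01] spin 0.0008 or -0.9992 cur [ 0.6603 -0.2622  0.1795] 96.04 q7 2.18
dp [0.677, -0.003, 0.061] spin 0.0008 or -0.9992 cur [ 0.6603 -0.2622  0.1795] 96.04 q7 2.18
dp [0.774, -0.002, 0.131] spin 0.0008 or -0.9992 cur [ 0.6603 -0.2622  0.1795] 96.04 q7 2.18
dp [0.855, -0.002, 0.22] spin 0.0008 or -0.9992 cur [ 0.6603 -0.2622  0.1795] 96.04 q7 2.18
dp [0.917, -0.002, 0.323] spin 0.0008 or -0.9992 cur [ 0.6603 -0.2622  0.1795] 96.04 q7 2.18
dp [0.956, -0.002, 0.436] spin 0.0008 or -0.9992 cur [ 0.6603 -0.2622  0.1795] 96.04 q7 2.18
dp [0.968, -0.002, 0.495] spin 0.0008 or -0.9992 cur [ 0.6603 -0.2622  0.1795] 96.04 q7 2.18
```

Request:
carry_out([
  {"hand":0,"dp":[0.1,-0.003,0],"spin":0},
  {"hand":0,"dp":[0.15,-0.003,0],"spin":0},
  {"hand":0,"dp":[0.2,-0.003,-0.002],"spin":0},
  {"hand":0,"dp":[0.26,-0.003,-0.006],"spin":0},
  {"hand":0,"dp":[0.32,-0.003,-0.01],"spin":0},
  {"hand":0,"dp":[0.385,-0.003,-0.014],"spin":0},
  {"hand":0,"dp":[0.452,-0.003,-0.017],"spin":0},
  {"hand":0,"dp":[0.51,-0.003,-0.004],"spin":0},
  {"hand":0,"dp":[0.569,-0.003,0.01],"spin":0},
])

```text
time: 25.45
ee_pos: [0.5202, -0.2788, 0.1796]
eef_rot: [-0.053, 0.999, -0.001, 0.002]
ft_force: [1.5, -0.1, -0.6]
width: 0.0003
grip_force: 0.7
```

Request:
carry_out([
  {"hand":0,"dp":[0.054,0,0.022],"spin":0},
  {"hand":0,"dp":[0.108,0,0.051],"spin":0},
  {"hand":0,"dp":[0.158,0,0.083],"spin":0},
  {"hand":0,"dp":[0.205,0,0.121],"spin":0},
  {"hand":0,"dp":[0.247,0,0.163],"spin":0},
  {"hand":0,"dp":[0.286,0,0.21],"spin":0},
  {"hand":0,"dp":[0.319,0,0.259],"spin":0},
  {"hand":0,"dp":[0.348,0,0.313],"spin":0},
  {"hand":0,"dp":[0.369,0,0.368],"spin":0},
  {"hand":0,"dp":[0.387,0,0.426],"spin":0},
  {"hand":0,"dp":[0.399,0,0.485],"spin":0},
  {"hand":0,"dp":[0.399,0,0.5],"spin":0},
])

```text
time: 26.65
ee_pos: [0.4198, -0.2888, 0.0514]
eef_rot: [-0.052, 0.999, 0.0, -0.0]
ft_force: [-0.8, 0.2, 1.7]
width: 0.0005
grip_force: 0.4
```

Run:
```python
from h import *
s=read_state();o=np.array([.4616,-.2838]);a=np.radians(5.9);M=np.array([[np.cos(a),np.sin(a)],[-np.sin(a),np.cos(a)]])
print("nest",M@(s["ee_pos"][:2]-o),s["ee_pos"],s["ft_force"])
```

```text
nest [-0.04204634 -0.00064887] [ 0.41984308 -0.28876749  0.05137149] [-0.81253554  0.23626903  1.69767531]
```

Request:
carry_out([
  {"hand":0,"dp":[0,0,0.01],"spin":0},
  {"hand":0,"dp":[0,0,0.02],"spin":0},
  {"hand":0,"dp":[0,0,0.03],"spin":0},
  {"hand":0,"dp":[0,0,0.038],"spin":0},
  {"hand":0,"dp":[0,0,0.042],"spin":0},
])

```text
time: 27.15
ee_pos: [0.4205, -0.2884, 0.0411]
eef_rot: [-0.053, 0.999, -0.0, 0.0]
ft_force: [0.1, -0.3, -0.1]
width: 0.0002
grip_force: 0.4
```

Request:
carry_out([
  {"hand":0,"dp":[0,0,0.004],"spin":0},
  {"hand":0,"dp":[0,0,0.007],"spin":0},
  {"hand":0,"dp":[0,0,0.007],"spin":0},
])

```text
time: 27.45
ee_pos: [0.4204, -0.2883, 0.0394]
eef_rot: [-0.053, 0.999, 0.0, 0.0]
ft_force: [0.1, 0.5, 3.3]
width: 0.0005
grip_force: 1.5
```

Request:
carry_out([
  {"hand":0,"dp":[0,0,0.003],"spin":0},
  {"hand":0,"dp":[0,0,0.006],"spin":0},
  {"hand":0,"dp":[0,0,0.006],"spin":0},
])

```text
time: 27.75
ee_pos: [0.4204, -0.2884, 0.0391]
eef_rot: [-0.053, 0.999, 0.0, 0.0]
ft_force: [-6.8, 4.4, 21.1]
width: 0.0004
grip_force: 11.1
```

The bar stopped at 39.1 mm under 21 N, matching the expected top of 39 mm when closed. I'll retreat and compare the bystanders with the first picture.

Request:
carry_out([
  {"hand":0,"dp":[0,0,-0.1],"spin":0},
  {"hand":0,"dp":[0,0,-0.3],"spin":0},
  {"hand":0,"dp":[0,0,-0.5],"spin":0},
  {"hand":0,"dp":[0.1,0.1,-0.7],"spin":0},
  {"hand":0,"dp":[0.2,0.2,-0.9],"spin":0},
  {"hand":0,"dp":[0.2,0.2,-0.95],"spin":0},
  {"hand":0,"dp":[0.2,0.2,-0.95],"spin":0},
  {"hand":0,"dp":[0.2,0.2,-0.95],"spin":0},
])

```text
time: 28.55
ee_pos: [0.3653, -0.2438, 0.2755]
eef_rot: [-0.053, 0.999, 0.0, 0.001]
ft_force: [0.5, -0.7, -0.3]
width: 0.0004
grip_force: 0.0
```

Run:
```python
from h import *
s=read_state();print(s["ee_pos"],s["ft_force"],s["time"])
im=camera("side")[:,:,::-1];a=cv2.imread("pics/side0.png")
d=cv2.absdiff(im,a).max(2)
for n,(x,y,w,h) in dict(short=(250,145,20,20),meter=(318,160,55,55),bottle=(358,190,36,62),tray=(405,255,50,62)).items(): print(n,d[y:y+h,x:x+w].mean().round(1),(d[y:y+h,x:x+w]>40).mean().round(3))
S=cam("side");W=cam("wrist",s);w=camera("wrist")[:,:,::-1]
o=np.array([.4616,-.2838]);t=np.radians(5.9);M=np.array([[np.cos(t),np.sin(t)],[-np.sin(t),np.cos(t)]])
g=cv2.cvtColor(im,cv2.COLOR_BGR2GRAY)
# brightness along the nest x axis at bar top height: bar end expected at -83
print([(x,int(g[tuple(np.int32(np.round(proj(S,[*(o+M.T@np.array([x/1e3,.0])),.039]))[::-1]))])) for x in range(-110,0,6)])
```

```text
[ 0.36531799 -0.24380058  0.27552956] [ 0.46971482 -0.65853602 -0.33494031] 28.55
short 54.1 0.675
meter 11.4 0.0
bottle 12.4 0.0
tray 11.7 0.0
[(-110, 84), (-104, 85), (-98, 86), (-92, 58), (-86, 61), (-80, 49), (-74, 56), (-68, 54), (-62, 55), (-56, 56), (-50, 185), (-44, 181), (-38, 182), (-32, 182), (-26, 181), (-20, 182), (-14, 182), (-8, 182), (-2, 183)]
```

Run:
```python
from h import *
t=camera("top")[:,:,::-1];a=cv2.imread("pics/top0.png")
p=(slice(228,290),slice(165,201));d=cv2.absdiff(t[p],a[p]).max(2);r=cv2.matchTemplate(t[220:300,155:215],a[238:282,170:196],cv2.TM_CCOEFF_NORMED)
print((d>40).mean(),r.max(),np.unravel_index(r.argmax(),r.shape),"expect (18,15)")
if r.max()>.85: print(close_job())
```

```text
0.0 0.9997962 (np.int64(18), np.int64(15)) expect (18,15)
the job is handed in; nothing more can be done
None
```

The job is handed in at about 28.6 s. The longer panel was leaned on the stand, released, then seated in the nest; touch at both ends confirmed it is home after its −x end caught on the lip and I pushed it clear. The bar is closed flat and released. The short panel, bottle, meter and tray have not moved.

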